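# Unpin the round flow sensor from its dock

### The arm

A 6-joint arm with a two-finger parallel gripper is mounted at the origin on the work surface. World frame = base frame: x ahead of the robot, y to its left, z up, the work surface at z = 0. Lengths are in m, angles in rad, forces in N, time in s.
With the tool pointing down it reaches from about 0.375 to 0.9 m from the base axis. Payload 3.1 kg.
Tool frame: the origin (TCP) lies between the finger pads; the fingertips stand 14 mm ahead of it and the grasp point (between the pads) lies 5 mm behind it (robot.finger_overhang is the distance from the TCP to the fingertips, in m); z points along the fingers, y is the line along which they close (so a half turn about z gives the same grasp; the last joint's range is limited). The gripper opens to 87 mm and grips with 3 to 60 N. Pads are 19 mm wide; open, the fingers measure 117 mm over their backs; the gripper's body (75 mm by 190 mm) begins 51 mm behind the grasp point.
Start: joints at [0.95, 0.527, 1.433, -0, 1.181, -0.178], TCP at [0.268, 0.565, 0.237] pointing down, gripper open.
Joint ranges: [-3.08, 3.08], [-0.75, 2.2], [0.22, 2.44], [-1.43, 4.57], [0, 2.65], [-2.85, 2.85]. Speed limits (rad/s): [2.79, 2.79, 3.14, 3.14, 3.14, 3.14].

### API

Orientations are given as a unit quaternion [x, y, z, w].
In Python, from rig import monitor, cams, workorder, robot gives the robot as it stands.
- The arm moves only by the tool send_rows, never from a script. Its argument "moves" is one flat list of numbers, 7 for each row, row after row: the opening, from 0 (shut) to 1 (fully open), then the shift along the world's x, y, z in cm, then the turn, a rotation vector about the world's x, y, z in rad. A call has 1 to 5 rows; each row is the pose to reach, as a shift and turn from the pose commanded when the call began; what a row does not reach only later rows make up. A row lasts 1/12 s, in which the tool goes at most 41.7 mm and 7.16 degrees, less where a joint would pass 70% of its speed; a pose out of reach is approached as far as the arm can. A call with a gripper value outside its range is refused whole. The fingers move at their own pace and stop on an object; "grip_force" is the grip in N (left out, the last holds). Time passes only in rows, so rows that repeat a pose let the fingers close. It gives the time, the measured TCP pose, the force, the opening and the grip force at its end, in the units of the state.
- monitor.get_obs(): the state, without advancing time (a new reading comes with each control period).
- cams.camera(name): name is "scene" or "top"; returns a dict with "pixels" (400x640x3 uint8, blue, green, red), "range_z" (400x640 float32, m along the optical axis (not along the pixel's ray), 0 where there is no reading), "fovy" (degrees; the focal length in pixels is half the picture's height over the tangent of half this angle, whatever the lens; pixels are square), "cx", "cy" (the principal point, pixels), "dist_coeffs" ([k1, k2, p1, p2, k3] as OpenCV has them; the pictures are not rectified), "rvec" (rotation vector, rad) and "tvec" (3), from world to camera coordinates, as OpenCV has them. Camera axes: x right, y down, z forward; pixel columns grow to the right and rows downward; lengths in m; the calibration is good to about 2 mm. A picture is of the moment at which its call begins.
- workorder.hand_in(): hands the job in; it is judged then, once.
The state is a dict: "time": time; "q": joint angles; "joint_velocities": joint speeds; "joint_torque": joint torques, N m; "position": TCP position; "tool_rot": TCP orientation; "ft_force": force on the tool from outside, world axes, zero at the start; "moment": the same for the moment, N m; "grip_width": finger opening in m; "grip_force": force on a finger pad.
Only numpy, scipy, OpenCV 4.12 (cv2) and the standard library are available. Lean on these libraries where they do the work, as an engineer would, in place of code of your own. Each camera call takes 0.05 s, during which the arm holds its last target. There are 200 camera calls.

### The job

Free the round flow-sensor head from the double dock: with the forked hand tool astride its sprung locking bar, push the bar's collar back against its spring until the head pops up, and keep the fingers off the dock. Leave the square head locked in and the round one standing popped up in its dock, then stand the forked tool upright again where it stood.

Things in the scene. Friction and masses are not known exactly. Their poses are not given: they have to be found in the camera images.
- rack: Fixed double dock, base plate 200 x 210 x 12 mm; origin under its middle, x along the bars. Stations at y -65 and +65 mm, each: block with head at x 34 to 86 (56 wide, top z 95); 10 mm steel locking bar along x at z 58; on it a round collar 44 across, 6 thick, its face to the block at x -22, spring behind, end post at x -95 to -85 (top z 82). The fork goes between block and collar from above.
- turbine_mid (a point): Round head: black cylinder with grey rings, 50 mm across, 45 tall, in either station. Point: its centre (dock frame x 60, z 120 locked, 148 popped up). The bar's tip holds its lug: pushing the collar to the dock's -x (spring 3 to 5 N, friction up to 3 N) frees it after about 16 mm, stop at 24 mm; a spring lift then raises it within 1 s and the bar, let go, returns beneath it.
- block_mid (a point): Square head, black, 48 x 48 x 45 mm, locked in the other station; point at its centre, same x and heights as the round one. To stay locked.
- fork_mid (a point): Forked tool, standing on its prongs, 100 mm tall, 0.22 kg; point on its axis 50 mm above the tips, z up, y from prong to prong. Prongs 36 long, 8 thick, 26 wide along x, 22 mm gap along y; steel bridge 38 (y) x 26 mm, 36 to 44 mm above the tips; then a black square handle, 22 x 22 mm, to the top. A look-alike with a solid round foot stands nearby: not needed.
Things that resemble listed ones, but are neither listed nor needed, are in the scene too. What is shaped like the part that bears fork_mid but red is not meant.

How it is judged:
By the outcome, as a careful person would: the job done as asked, in the order asked, and still so for the second after the job is handed in, with the robot touching nothing.
It also fails if it takes over 48 s, if anything falls off the work surface, if the arm or the gripper's body presses on something with over 40 N, if the wrist force passes 120 N, or if a joint passes its speed limit or range.

## Working session

There is one attempt and no reset: what is moved stays moved. The work goes in short steps, Python scripts to look and compute and a tool call to move; the robot and the scene stay as the last step left them, time stands still between calls to the robot, and variables do not carry over. Pictures are saved under pics/ and viewed, at most 10 in all, crops included, and the job is handed in when it is done.

Besides the shell and the picture viewer there is one more tool, called after "Emit:" as a command line: name --argument value ..., lists and objects as JSON in quotes. send_rows: Moves the arm, as the interface text tells. Its arguments: {"type":"object","properties":{"moves":{"type":"array","items":{"type":"number"}},"grip_force":{"type":"number"}},"required":["moves"]}

```bash
mkdir -p pics; cat > h.py <<'E'
import numpy as np, cv2
from rig import monitor, cams, workorder, robot
def cam(n):
    c=cams.camera(n); im=c["pixels"]; h,w=im.shape[:2]
    f=h/2/np.tan(np.radians(c["fovy"])/2)
    K=np.array([[f,0,c["cx"]],[0,f,c["cy"]],[0,0,1.]])
    R=cv2.Rodrigues(np.array(c["rvec"],float))[0]; t=np.array(c["tvec"],float).ravel()
    return c,im,K,np.array(c["dist_coeffs"],float),R,t
def cloud(n):
    c,im,K,d,R,t=cam(n); h,w=im.shape[:2]
    u,v=np.meshgrid(np.arange(w),np.arange(h))
    p=cv2.undistortPoints(np.stack([u,v],-1).reshape(-1,1,2).astype(np.float64),K,d).reshape(h,w,2)
    z=c["range_z"].astype(float)
    P=np.dstack([p[...,0]*z,p[...,1]*z,z])
    W=(P-t)@R; W[z==0]=np.nan
    return im,W
E
python3 - <<'E'
from h import *
for n in("scene","top"):
    im,W=cloud(n); cv2.imwrite(f"pics/{n}0.png",im); np.save(n,W)
o=monitor.get_obs();print(o)
E
```

```text
{'time': 0.1, 'q': array([ 9.49519811e-01,  5.28366437e-01,  1.43377497e+00,  1.17774769e-05,
        1.18137767e+00, -1.78469622e-01]), 'joint_velocities': array([ 6.46849953e-04,  9.41009504e-05, -3.38754738e-03,  1.19184868e-03,
        3.78787080e-04, -1.62880447e-03]), 'joint_torque': array([-4.57331207e-04, -4.40986204e+01, -1.77150071e+01,  6.34221034e-02,
        5.34207746e-02, -2.26216520e-05]), 'position': array([0.26738153, 0.56422545, 0.23567335]), 'tool_rot': array([ 2.19601112e-01,  9.75589270e-01, -8.85102757e-04, -3.79995116e-04]), 'ft_force': array([-0.2965238, -0.503337 ,  0.4626339]), 'moment': array([-0.03031965,  0.03995196,  0.01958587]), 'grip_force': 0.0, 'grip_width': 0.0868471900593699}
```

View pics/scene0.png

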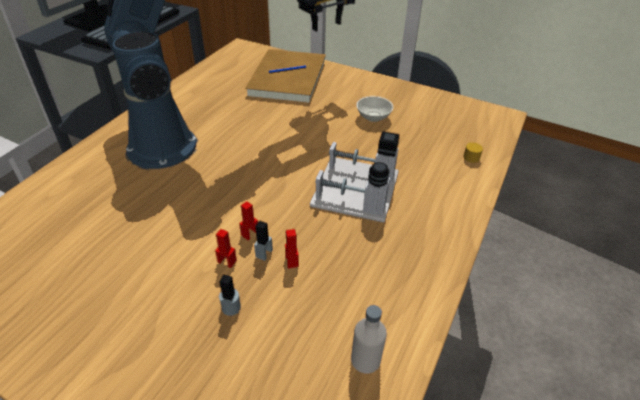

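View pics/top0.png

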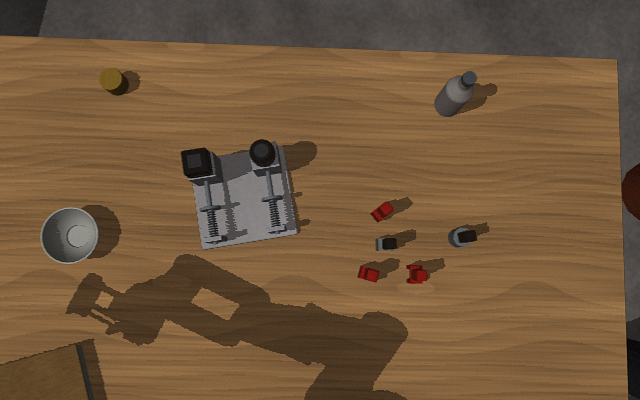

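The round head is at top-view (262,152) and the square one at (197,162). The black-handled tools are at (387,244), probably the fork, and at (463,237), probably the round foot. Red decoys stand around them. I'll measure these and zoom in.

```bash
python3 - <<'E'
from h import *
a=cv2.imread("pics/scene0.png");b=cv2.imread("pics/top0.png")
A=cv2.resize(a[190:325,190:320],None,fx=4,fy=4,interpolation=cv2.INTER_CUBIC)
cv2.imwrite("pics/c1.png",A)
B=cv2.resize(b[130:290,170:490],None,fx=2.5,fy=2.5,interpolation=cv2.INTER_CUBIC)
cv2.imwrite("pics/c2.png",B)
W=np.load("top.npy")
hsv=cv2.cvtColor(b,cv2.COLOR_BGR2HSV)
z=W[...,2]
m=(np.nan_to_num(z)>0.02).astype(np.uint8)
n,L,S,C=cv2.connectedComponentsWithStats(m)
for i in range(1,n):
    if S[i,4]<40: continue
    P=W[L==i]; zt=np.nanpercentile(P[:,2],98); T=P[P[:,2]>zt-.012]
    rect=cv2.minAreaRect((T[:,:2]*1000).astype(np.float32))
    print(C[i].round(),S[i,4],"zt",zt.round(3),"top mean",T.mean(0).round(4),[np.round(r,1) for r in rect])
E
```

```text
[111.  80.] 491 zt 0.042 top mean [0.8393 0.3988 0.0377] [array([840.7, 400. ]), array([49.6, 48.7]), np.float64(26.3)]
[456.  93.] 1134 zt 0.171 top mean [ 0.8202 -0.3444  0.1681] [array([ 821.2, -345. ]), array([26. , 28.2]), np.float64(68.9)]
[267. 175.] 1453 zt 0.145 top mean [0.6687 0.054  0.1411] [array([669.6,  54.4]), array([46.2, 45.9]), np.float64(40.7)]
[204. 182.] 1763 zt 0.145 top mean [0.6444 0.1814 0.1422] [array([645.4, 182.6]), array([48.7, 49. ]), np.float64(11.3)]
[382. 211.] 240 zt 0.101 top mean [ 0.5684 -0.1968  0.0981] [array([ 568.8, -197.5]), array([21.5, 22.5]), np.float64(38.4)]
[ 63. 235.] 1204 zt 0.046 top mean [0.4992 0.4725 0.0406] [array([498.8, 458.2]), array([117.1, 118. ]), np.float64(1.7)]
[462. 237.] 394 zt 0.102 top mean [ 0.5178 -0.3689  0.0982] [array([ 518. , -370.1]), array([22. , 23.3]), np.float64(10.4)]
[386. 244.] 232 zt 0.101 top mean [ 0.4986 -0.2068  0.0981] [array([ 498.6, -207. ]), array([20.2, 20.5]), np.float64(1.4)]
[417. 274.] 311 zt 0.101 top mean [ 0.4363 -0.2696  0.0981] [array([ 436.3, -270.1]), array([20.1, 21.6]), np.float64(2.0)]
[368. 274.] 233 zt 0.101 top mean [ 0.4338 -0.1704  0.0982] [array([ 433.8, -170.9]), array([22.2, 21.6]), np.float64(76.0)]
[ 44. 377.] 3753 zt 0.035 top mean [0.2064 0.4918 0.0309] [array([194.3, 498.7]), array([115.9, 172.3]), np.float64(16.9)]
```

View pics/c1.png

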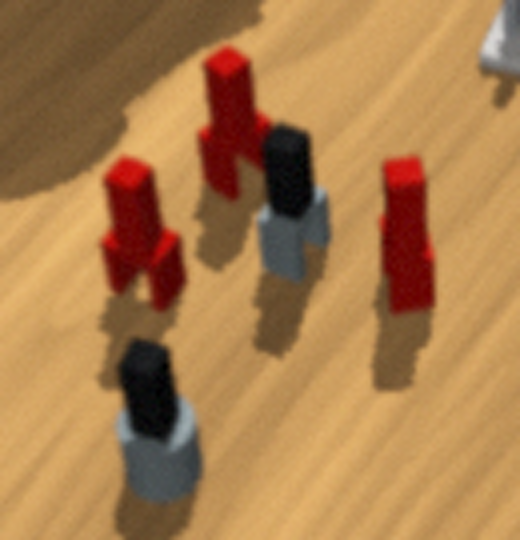

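View pics/c2.png

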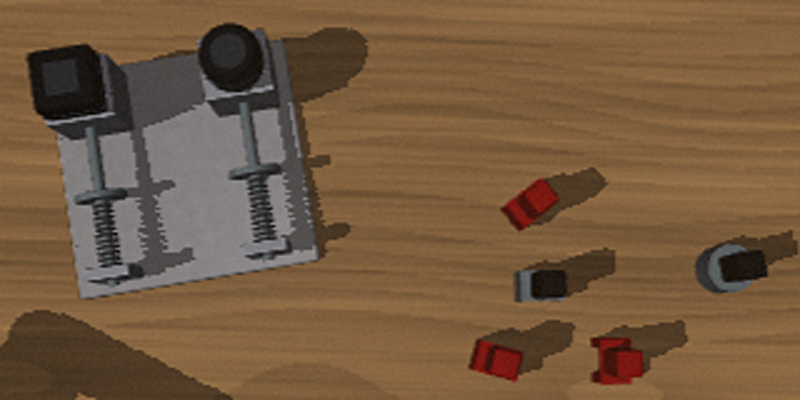

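```bash
python3 - <<'E'
from h import *
from scipy.optimize import minimize
Wt=np.load("top.npy").reshape(-1,3);Ws=np.load("scene.npy").reshape(-1,3)
c=np.array([.4986,-.207])
for n,W in(("t",Wt),("s",Ws)):
    P=W[(np.hypot(*(W[:,:2]-c).T)<.03)]
    for lo,hi in((.005,.033),(.036,.047),(.05,.085),(.095,.105)):
        Q=P[(P[:,2]>lo)&(P[:,2]<hi)]
        if len(Q)>8: print(n,lo,len(Q),Q.mean(0).round(4),[np.round(r,1) for r in cv2.minAreaRect((Q[:,:2]*1000).astype(np.float32))])
    Q=P[(P[:,2]>.005)&(P[:,2]<.033)]
    if n=="s": print((Q*1000).round()[::3].tolist())
# dock plate fit
for n,W in(("t",Wt),("s",Ws)):
    P=W[(np.abs(W[:,2]-.012)<.005)&(np.abs(W[:,0]-.6)<.17)&(np.abs(W[:,1]-.13)<.17)]
    print(n,len(P),[np.round(r,1) for r in cv2.minAreaRect((P[:,:2]*1000).astype(np.float32))])
    yaw=np.radians(10.8);R=np.array([[np.cos(yaw),-np.sin(yaw)],[np.sin(yaw),np.cos(yaw)]])
    O=np.array([.6687,.054])-R@[.06,-.065]
    D=np.c_[(W[:,:2]-O)@R,W[:,2]]
    for s in(-1,1):
        for nm,x0,x1,z0,z1,w in(("head",.03,.095,.137,.15,.035),("collar",-.045,-.01,.066,.084,.03),("bar",-.01,.03,.055,.07,.02),("post",-.11,-.07,.074,.09,.03)):
            Q=D[(D[:,0]>x0)&(D[:,0]<x1)&(D[:,2]>z0)&(D[:,2]<z1)&(np.abs(D[:,1]-s*.065)<w)]
            if len(Q)>3: print(n,s,nm,len(Q),"mean",Q.mean(0).round(4),"lo",np.percentile(Q,3,axis=0).round(4),"hi",np.percentile(Q,97,axis=0).round(4))
print(O)
E
```

```text
t 0.005 24 [ 0.4958 -0.1892  0.0221] [array([ 495.9, -189.2]), array([25. ,  6.2]), np.float64(17.5)]
t 0.036 67 [ 0.4965 -0.1973  0.0428] [array([ 498.9, -206.9]), array([25.5, 35.6]), np.float64(4.8)]
t 0.05 27 [ 0.4981 -0.1969  0.0683] [array([ 498. , -196.6]), array([18.8,  1.4]), np.float64(2.6)]
t 0.095 111 [ 0.4987 -0.2071  0.0984] [array([ 498.6, -207. ]), array([20.2, 20.5]), np.float64(1.4)]
s 0.005 121 [ 0.5036 -0.2148  0.018 ] [array([ 499.3, -206.9]), array([27.5, 41.2]), np.float64(1.7)]
s 0.036 100 [ 0.5038 -0.2157  0.0425] [array([ 499.5, -207.9]), array([28.2, 39.8]), np.float64(2.6)]
s 0.05 133 [ 0.5039 -0.2132  0.0679] [array([ 504.5, -211.7]), array([28.3, 16.2]), np.float64(46.2)]
s 0.095 80 [ 0.5009 -0.2082  0.0994] [array([ 499.2, -207.5]), array([22.8, 23. ]), np.float64(89.9)]
[[508.0, -195.0, 29.0], [508.0, -195.0, 26.0], [510.0, -186.0, 18.0], [512.0, -197.0, 26.0], [502.0, -196.0, 16.0], [511.0, -196.0, 21.0], [500.0, -197.0, 12.0], [506.0, -193.0, 11.0], [511.0, -187.0, 9.0], [498.0, -194.0, 5.0], [507.0, -194.0, 10.0], [511.0, -189.0, 7.0], [492.0, -225.
[... 1719 characters left out ...]
-0.0239 -0.0692  0.0729] lo [-0.0398 -0.0848  0.0663] hi [-0.0188 -0.0515  0.0809]
s -1 bar 57 mean [ 0.0099 -0.0661  0.0617] lo [-0.0078 -0.0699  0.0566] hi [ 0.0275 -0.0591  0.0654]
s -1 post 50 mean [-0.0864 -0.0673  0.0808] lo [-0.0915 -0.0825  0.0753] hi [-0.082  -0.0487  0.0842]
s 1 head 233 mean [0.0633 0.0614 0.1443] lo [0.0406 0.0417 0.1382] hi [0.0857 0.0878 0.1477]
s 1 collar 35 mean [-0.0236  0.0597  0.0733] lo [-0.0414  0.0448  0.0663] hi [-0.0193  0.0742  0.0811]
s 1 bar 51 mean [0.0102 0.064  0.0612] lo [-0.008   0.0597  0.0558] hi [0.0279 0.0683 0.0651]
s 1 post 43 mean [-0.0866  0.0629  0.0814] lo [-0.0921  0.0477  0.0752] hi [-0.0823  0.0833  0.0849]
[0.59758298 0.10660579]
```

The fork is at about (0.499, -0.207) with its prongs along world y, yaw about 2°. The dock is at (0.597, 0.1065), yaw 11°, with the round head in the -y station. I'm moving to the fork.

Emit:
send_rows --moves '[0.7,1.16,-3.86,0,0,0,0.0956,0.7,2.31,-7.72,0,0,0,0.191,0.7,3.47,-11.58,0,0,0,0.287,0.7,4.62,-15.44,0,0,0,0.382,0.7,5.78,-19.3,0,0,0,0.478]'

```text
time: 0.52
position: [0.3253, 0.3699, 0.2362]
tool_rot: [-0.02, 1.0, -0.0, -0.0]
ft_force: [0.6, 0.6, 0.0]
grip_width: 0.064
grip_force: 0.0
```

Emit:
send_rows --moves '[0.7,1.16,-3.86,0,0,0,0,0.7,2.31,-7.72,0,0,0,0,0.7,3.47,-11.58,0,0,0,0,0.7,4.62,-15.44,0,0,0,0,0.7,5.78,-19.3,0,0,0,0]'

```text
time: 0.93
position: [0.3832, 0.1769, 0.2365]
tool_rot: [-0.018, 1.0, -0.0, -0.0]
ft_force: [0.5, 0.0, 0.3]
grip_width: 0.0606
grip_force: 0.0
```

Emit:
send_rows --moves '[0.7,1.16,-3.86,0,0,0,0,0.7,2.31,-7.72,0,0,0,0,0.7,3.47,-11.58,0,0,0,0,0.7,4.62,-15.44,0,0,0,0,0.7,5.78,-19.3,0,0,0,0]'

```text
time: 1.35
position: [0.441, -0.0162, 0.2365]
tool_rot: [-0.017, 1.0, 0.0, -0.0]
ft_force: [1.0, 0.2, -0.8]
grip_width: 0.0608
grip_force: 0.0
```

Emit:
send_rows --moves '[0.7,1.16,-3.86,0,0,0,0,0.7,2.31,-7.72,0,0,0,0,0.7,3.47,-11.58,0,0,0,0,0.7,4.62,-15.44,0,0,0,0,0.7,5.78,-19.3,0,0,0,0]'

```text
time: 1.77
position: [0.4988, -0.2092, 0.2362]
tool_rot: [-0.017, 1.0, 0.0, -0.0]
ft_force: [0.6, -0.5, 0.6]
grip_width: 0.0611
grip_force: 0.0
```

Emit:
send_rows --moves '[0.7,0,0,-3,0,0,0,0.7,0,0,-6,0,0,0,0.7,0,0,-6,0,0,0]'

```text
time: 2.02
position: [0.4954, -0.206, 0.1714]
tool_rot: [-0.017, 1.0, 0.004, -0.005]
ft_force: [-1.4, -0.1, -0.5]
grip_width: 0.0611
grip_force: 0.0
```

Emit:
send_rows --moves '[0.7,0,0,-3,0,0,0,0.7,0,0,-6,0,0,0,0.7,0,0,-9.6,0,0,0,0.7,0,0,-9.6,0,0,0,0.7,0,0,-9.6,0,0,0]'

```text
time: 2.43
position: [0.498, -0.2062, 0.0798]
tool_rot: [-0.018, 1.0, 0.001, -0.002]
ft_force: [0.2, -0.7, 0.1]
grip_width: 0.0607
grip_force: 0.0
```

```bash
python3 - <<'E'
from h import *
o=monitor.get_obs();print(o["time"],o["position"],o["tool_rot"],o["q"].round(2),o["ft_force"])
im,W=cloud("scene")
cv2.imwrite("pics/s1.png",cv2.resize(im[170:310,180:330],None,fx=4,fy=4,interpolation=cv2.INTER_CUBIC))
E
```

```text
2.4333 [ 0.49796568 -0.20618615  0.07982269] [-0.0179462   0.99983614  0.00135731 -0.00194798] [-0.6   0.65  1.77 -0.    0.72 -2.21] [ 0.2367139  -0.68608617  0.05375137]
```

View pics/s1.png

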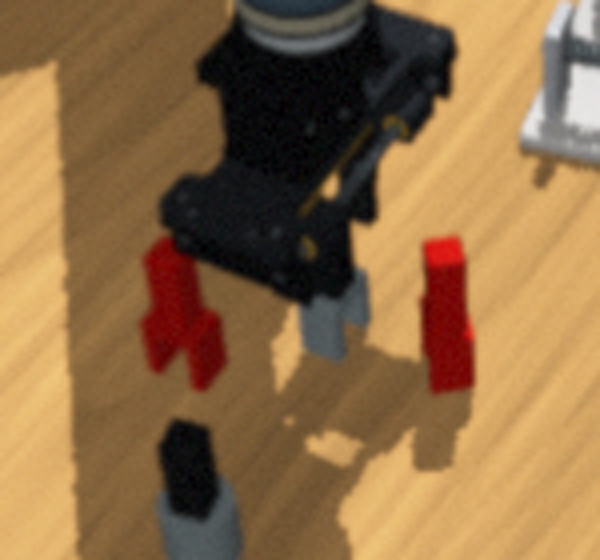

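The open fingers straddle the fork handle, with the prongs visible at crop (325,325) and (355,300). I'll go 1.2 cm lower to shorten the lever arm when pushing, then grip hard.

Emit:
send_rows --moves '[0.7,0.1,-0.1,-1.2,0,0,0,0.7,0.1,-0.1,-1.2,0,0,0,0.2,0.1,-0.1,-1.2,0,0,0,0.1,0.1,-0.1,-1.2,0,0,0,0,0.1,-0.1,-1.2,0,0,0]' --grip_force 55

```text
time: 2.9
position: [0.5004, -0.2086, 0.0696]
tool_rot: [-0.018, 1.0, -0.001, 0.001]
ft_force: [-0.4, -0.4, 0.7]
grip_width: 0.0481
grip_force: 0.0
```

Emit:
send_rows --moves '[0,0,0,0,0,0,0,0,0,0,0,0,0,0,0,0,0,0,0,0,0,0,0,0,0,0,0,0,0,0,0,0,0,0,0]'

```text
time: 3.32
position: [0.4998, -0.2082, 0.0684]
tool_rot: [-0.018, 1.0, 0.0, -0.0]
ft_force: [0.1, 0.1, 0.6]
grip_width: 0.0218
grip_force: 55.0
```

Emit:
send_rows --moves '[0,0,0,3,0,0,0,0,0,0,7,0,0,0,0,0,0,11,0,0,0,0,0.8,1.6,14.5,0,0,0,0,2,4.4,17,0,0,0.03]'

```text
time: 3.73
position: [0.5207, -0.1667, 0.2417]
tool_rot: [-0.031, 1.0, -0.002, 0.002]
ft_force: [1.5, -0.5, -2.2]
grip_width: 0.022
grip_force: 55.0
```

Emit:
send_rows --moves '[0,1.6,3.5,0,0,0,0.03,0,3.2,7,0,0,0,0.06,0,4.8,10.5,0,0,0,0.09,0,6.4,14,0,0,0,0.11,0,8,17.5,0,0,0,0.127]'

```text
time: 4.15
position: [0.5998, 0.0126, 0.238]
tool_rot: [-0.096, 0.995, 0.0, -0.001]
ft_force: [0.9, -0.2, -1.9]
grip_width: 0.0213
grip_force: 55.0
```

Emit:
send_rows --moves '[0,1.5,3.3,0,0,0,0,0,1.5,3.3,0,0,0,0,0,1.5,3.3,0,0,0,0,0,1.5,3.3,0,0,0,0]'

```text
time: 4.48
position: [0.6141, 0.0438, 0.2376]
tool_rot: [-0.096, 0.995, -0.0, -0.001]
ft_force: [-0.6, 0.4, -2.2]
grip_width: 0.0216
grip_force: 55.0
```

```bash
python3 - <<'E'
from h import *
o=monitor.get_obs();p=o["position"];print(o["time"],p,o["tool_rot"],o["ft_force"])
O=np.array([.597,.1065]);a=np.radians(11);R=np.array([[np.cos(a),-np.sin(a)],[np.sin(a),np.cos(a)]])
print("tcp dock",(p[:2]-O)@R)
for n in("scene","top"):
    im,W=cloud(n); D=np.c_[(W.reshape(-1,3)[:,:2]-O)@R,W.reshape(-1,3)[:,2]]
    pz=p[2]-.0684; d=(p[:2]-O)@R
    for lo,hi in((.003,.033),(.037,.05)):
        Q=D[(np.abs(D[:,0]-d[0])<.03)&(np.abs(D[:,1]-d[1])<.03)&(D[:,2]>pz+lo)&(D[:,2]<pz+hi)]
        if len(Q)>8: print(n,lo,len(Q),np.percentile(Q,2,axis=0).round(4),np.percentile(Q,98,axis=0).round(4),[np.round(r,1) for r in cv2.minAreaRect((Q[:,:2]*1000).astype(np.float32))])
    if n=="scene": cv2.imwrite("pics/s2.png",cv2.resize(im[60:230,280:430],None,fx=3.5,fy=3.5,interpolation=cv2.INTER_CUBIC))
E
```

```text
4.4833 [0.61408724 0.0437916  0.23763356] [-9.64344272e-02  9.95338627e-01 -1.02691614e-04 -1.18665090e-03] [-0.55288386  0.41995779 -2.24519657]
tcp dock [ 0.00480797 -0.06481667]
scene 0.003 135 [-0.0074 -0.0856  0.1725] [ 0.0173 -0.0501  0.2011] [array([ 12.7, -71.5]), array([44.9, 21.4]), np.float64(53.5)]
scene 0.037 89 [-0.0085 -0.0851  0.2065] [ 0.0175 -0.0468  0.2182] [array([  4.5, -65.8]), array([39.2, 26.2]), np.float64(89.0)]
```

View pics/s2.png

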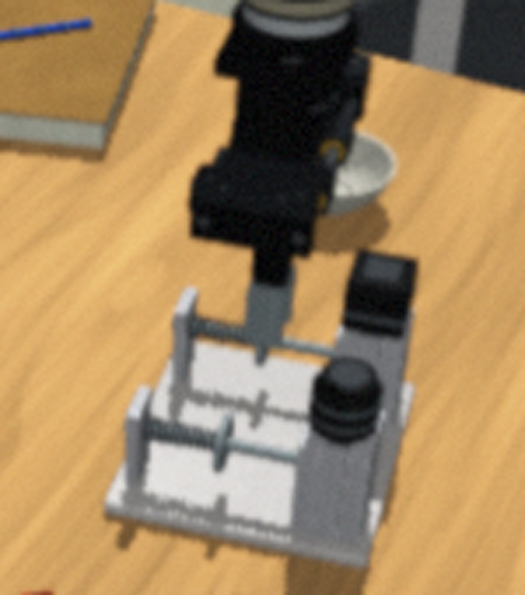

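The fork hangs over the round head's bar at dock (4.5, -66), between block and collar, so I'm lowering it.

Emit:
send_rows --moves '[0,0,0,-3.5,0,0,0,0,0,0,-7,0,0,0,0,0,0,-10,0,0,0,0,0,0,-12,0,0,0,0,0,0,-13.5,0,0,0]'

```text
time: 5.0
position: [0.6131, 0.0421, 0.101]
tool_rot: [-0.095, 0.996, 0.0, -0.002]
ft_force: [0.0, 0.3, -2.3]
grip_width: 0.022
grip_force: 55.0
```

Emit:
send_rows --moves '[0,0,0,0,0,0,0,0,0,0,0,0,0,0]'

```text
time: 5.17
position: [0.6143, 0.0424, 0.103]
tool_rot: [-0.095, 0.995, 0.0, -0.001]
ft_force: [0.2, -0.1, -1.9]
grip_width: 0.0219
grip_force: 55.0
```

Emit:
send_rows --moves '[0,-0.7,-0.05,0,0,0,0,0,-1.4,-0.2,0,0,0,0,0,-2,-0.3,0,0,0,0,0,-2.5,-0.4,0,0,0,0,0,-3,-0.48,0,0,0,0]'

```text
time: 5.58
position: [0.5874, 0.0383, 0.1053]
tool_rot: [-0.096, 0.995, -0.001, 0.004]
ft_force: [5.1, -1.0, -3.4]
grip_width: 0.0215
grip_force: 55.0
```

Emit:
send_rows --moves '[0,-0.2,-0.04,0,0,0,0,0,-0.3,-0.06,0,0,0,0,0,-0.3,-0.06,0,0,0,0]'

```text
time: 5.83
position: [0.5841, 0.0377, 0.1052]
tool_rot: [-0.096, 0.995, -0.001, 0.003]
ft_force: [4.9, 0.3, -0.8]
grip_width: 0.0217
grip_force: 55.0
```

```bash
cat > chk.py <<'E'
from h import *
import sys
o=monitor.get_obs();p=o["position"];print(o["time"],p.round(4),o["tool_rot"].round(4),o["ft_force"].round(1))
O=np.array([.597,.1065]);a=np.radians(11);R=np.array([[np.cos(a),-np.sin(a)],[np.sin(a),np.cos(a)]])
d=(p[:2]-O)@R;print("tcp dock",d.round(4))
for n in("scene","top"):
    im,W=cloud(n);W=W.reshape(-1,3);D=np.c_[(W[:,:2]-O)@R,W[:,2]]
    for s in(-1,1):
        for nm,x0,x1,z0,z1,w in(("head",.03,.095,.11,.19,.03),("collar",-.06,-.01,.066,.084,.03)):
            Q=D[(D[:,0]>x0)&(D[:,0]<x1)&(D[:,2]>z0)&(D[:,2]<z1)&(np.abs(D[:,1]-s*.065)<w)]
            if len(Q)>3: print(n,s,nm,len(Q),"mean",Q.mean(0).round(4),"p2",np.percentile(Q,2,axis=0).round(4),"p95",np.percentile(Q,95,axis=0).round(4))
    if n=="scene" and len(sys.argv)>1: cv2.imwrite(sys.argv[1],cv2.resize(im[60:230,280:430],None,fx=3.5,fy=3.5,interpolation=cv2.INTER_CUBIC))
E
python3 chk.py pics/s3.png
```

```text
5.8333 [0.5841 0.0377 0.1052] [-9.590e-02  9.954e-01 -8.000e-04  2.900e-03] [ 4.9  0.3 -0.8]
tcp dock [-0.0258 -0.065 ]
scene -1 head 479 mean [ 0.0641 -0.0759  0.1553] p2 [ 0.0406 -0.0886  0.1143] p95 [ 0.0847 -0.0535  0.1731]
scene -1 collar 111 mean [-0.0291 -0.0772  0.076 ] p2 [-0.0548 -0.0854  0.0667] p95 [-0.0133 -0.0601  0.0831]
scene 1 head 403 mean [0.0648 0.0547 0.1355] p2 [0.0412 0.0396 0.1111] p95 [0.0867 0.0841 0.1466]
top -1 head 224 mean [ 0.069  -0.0693  0.1671] p2 [ 0.0566 -0.0885  0.1569] p95 [ 0.0809 -0.0491  0.1724]
top 1 head 525 mean [0.0627 0.0691 0.1417] p2 [0.038  0.0439 0.1217] p95 [0.0833 0.0871 0.1452]
```

View pics/s3.png

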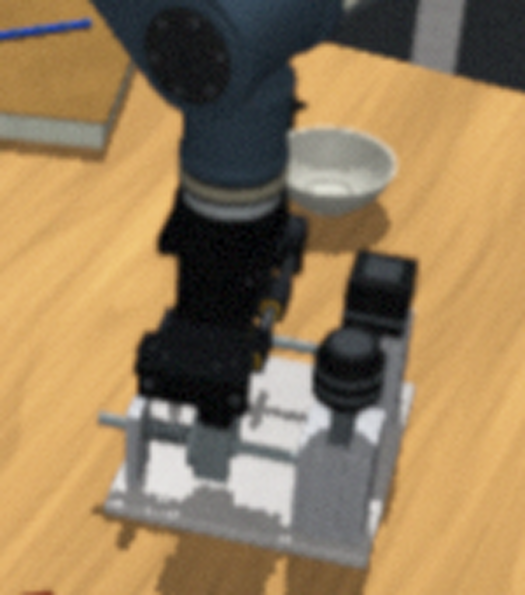

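The round head has popped up (top at z about 172) and the square one is still locked (about 145). Now I let the bar return and lift the fork out.

Emit:
send_rows --moves '[0,0,0,0,0,0,0,0,0,0,0,0,0,0,0,0.5,0.1,0,0,0,0,0,1,0.2,0,0,0,0,0,1.5,0.3,0,0,0,0]'

```text
time: 6.35
position: [0.598, 0.0414, 0.1042]
tool_rot: [-0.096, 0.995, -0.0, 0.001]
ft_force: [2.5, -0.5, -1.1]
grip_width: 0.0219
grip_force: 55.0
```

Emit:
send_rows --moves '[0,0.3,0.06,0,0,0,0,0,0.5,0.1,0,0,0,0,0,0.5,0.1,0,0,0,0]'

```text
time: 6.6
position: [0.6023, 0.0426, 0.1034]
tool_rot: [-0.096, 0.995, 0.0, -0.0]
ft_force: [2.7, 0.7, 0.5]
grip_width: 0.0219
grip_force: 55.0
```

```bash
python3 chk.py
```

```text
6.6 [0.6023 0.0426 0.1034] [-9.600e-02  9.954e-01  1.000e-04 -0.000e+00] [2.7 0.7 0.5]
tcp dock [-0.007  -0.0637]
scene -1 head 488 mean [ 0.0628 -0.0757  0.156 ] p2 [ 0.0308 -0.0894  0.115 ] p95 [ 0.0836 -0.0511  0.1734]
scene -1 collar 66 mean [-0.0239 -0.0757  0.0738] p2 [-0.0546 -0.086   0.0663] p95 [-0.0111 -0.0622  0.0806]
scene 1 head 402 mean [0.0647 0.0544 0.1356] p2 [0.0411 0.0399 0.1114] p95 [0.0867 0.0837 0.1468]
top 1 head 283 mean [0.0665 0.0761 0.1424] p2 [0.0399 0.0567 0.1385] p95 [0.0836 0.0878 0.145 ]
```

Emit:
send_rows --moves '[0,0.15,0.03,0,0,0,0,0,0.15,0.03,0,0,0,0,0,0.15,0.03,1,0,0,0]'

```text
time: 6.95
position: [0.6014, 0.0429, 0.1116]
tool_rot: [-0.096, 0.995, 0.001, -0.003]
ft_force: [2.1, -0.0, -4.5]
grip_width: 0.0216
grip_force: 55.0
```

Emit:
send_rows --moves '[0,0,0,2,0,0,0,0,0,0,5,0,0,0,0,0,0,8,0,0,0,0,0,0,12,0,0,0,0,0,0,12,0,0,0]'

```text
time: 7.37
position: [0.6056, 0.0425, 0.2411]
tool_rot: [-0.096, 0.995, -0.001, 0.005]
ft_force: [1.8, -0.8, -1.3]
grip_width: 0.0215
grip_force: 55.0
```

```bash
python3 chk.py; cat > fk.py <<'E'
from h import *
o=monitor.get_obs();p=o["position"]
im,W=cloud("scene");W=W.reshape(-1,3)
r=o["tool_rot"];th=2*np.arctan2(r[1],r[0])-np.pi/2;a=th-np.pi/2
R=np.array([[np.cos(a),-np.sin(a)],[np.sin(a),np.cos(a)]])
D=np.c_[(W[:,:2]-p[:2])@R,W[:,2]-p[2]];D=D[(np.hypot(D[:,0],D[:,1])<.035)&(D[:,2]<-.012)&(D[:,2]>-.085)]
print(np.degrees(a),p.round(4))
for z in np.arange(-.075,-.01,.008):
    Q=D[np.abs(D[:,2]-z)<.004]
    if len(Q)>4: print(z.round(3),len(Q),"lo",np.percentile(Q,3,axis=0).round(4),"hi",np.percentile(Q,97,axis=0).round(4))
print("min z",np.sort(D[:,2])[:6].round(4))
E
python3 fk.py
```

```text
7.3667 [0.6056 0.0425 0.2411] [-0.0962  0.9954 -0.0011  0.0046] [ 1.8 -0.8 -1.3]
tcp dock [-0.0038 -0.0645]
scene -1 head 477 mean [ 0.0652 -0.0758  0.1554] p2 [ 0.0413 -0.0888  0.1149] p95 [ 0.0854 -0.0535  0.1728]
scene -1 collar 46 mean [-0.0256 -0.0693  0.0734] p2 [-0.0553 -0.0844  0.0664] p95 [-0.0186 -0.0531  0.0803]
scene 1 head 403 mean [0.0648 0.0544 0.1357] p2 [0.041  0.0393 0.1119] p95 [0.0869 0.0836 0.1469]
scene 1 collar 9 mean [-0.0414  0.0579  0.0675] p2 [-0.0594  0.0455  0.0661] p95 [-0.0212  0.0686  0.0691]
top -1 collar 29 mean [-0.0263 -0.0747  0.073 ] p2 [-0.0555 -0.0839  0.0667] p95 [-0.0204 -0.0632  0.0785]
top 1 collar 69 mean [-0.0242  0.0636  0.0735] p2 [-0.039   0.0463  0.0662] p95 [-0.0203  0.081   0.0787]
11.022436402120826 [0.6024 0.0427 0.2352]
-0.067 21 lo [-0.0104 -0.0191 -0.0682] hi [ 0.0123  0.0132 -0.0633]
-0.059 36 lo [-0.0124 -0.0206 -0.0615] hi [ 0.0124  0.0128 -0.0551]
-0.051 35 lo [-0.0127 -0.0212 -0.0547] hi [ 0.0124  0.0124 -0.0471]
-0.043 43 lo [-0.0124 -0.0201 -0.0466] hi [ 0.0126  0.0158 -0.0397]
-0.035 34 lo [-0.0131 -0.0193 -0.0386] hi [ 0.0125  0.0147 -0.0312]
-0.027 62 lo [-0.0124 -0.0203 -0.0304] hi [ 0.0127  0.0115 -0.0234]
-0.019 22 lo [-0.0093 -0.0172 -0.0229] hi [ 0.0111  0.0103 -0.0175]
-0.011 6 lo [-0.0069 -0.0194 -0.0148] hi [ 0.0106  0.0048 -0.0121]
min z [-0.0688 -0.0677 -0.0675 -0.0671 -0.0669 -0.0669]
```

Tool is straight in the hand, collar is back, and the head is standing popped up. I'm returning the fork.

Emit:
send_rows --moves '[0,-1.5,-3.6,0,0,0,-0.03,0,-3,-7.2,0,0,0,-0.06,0,-4.4,-10.8,0,0,0,-0.1,0,-5.9,-14.4,0,0,0,-0.13,0,-7.4,-18,0,0,0,-0.157]'

```text
time: 7.93
position: [0.5261, -0.1375, 0.231]
tool_rot: [-0.017, 1.0, 0.002, -0.003]
ft_force: [0.9, -0.2, -1.8]
grip_width: 0.0217
grip_force: 55.0
```

Emit:
send_rows --moves '[0,-1.5,-3.6,0,0,0,0,0,-2.8,-7.1,0,0,0,0,0,-2.8,-7.1,-3,0,0,0,0,-2.8,-7.1,-6,0,0,0,0,-2.8,-7.1,-6,0,0,0]'

```text
time: 8.35
position: [0.4953, -0.2057, 0.1668]
tool_rot: [-0.016, 1.0, 0.005, -0.008]
ft_force: [-1.5, 1.0, -3.1]
grip_width: 0.0216
grip_force: 55.0
```

Emit:
send_rows --moves '[0,0,0,0,0,0,0,0,0,0,0,0,0,0]'

```text
time: 8.52
position: [0.5011, -0.2077, 0.1733]
tool_rot: [-0.018, 1.0, 0.001, -0.001]
ft_force: [0.3, 0.4, -1.7]
grip_width: 0.0218
grip_force: 55.0
```

```bash
python3 fk.py
```

```text
2.060619750780852 [ 0.5011 -0.2077  0.1733]
-0.067 34 lo [-0.0124 -0.019  -0.0688] hi [ 0.0128  0.0176 -0.0632]
-0.059 49 lo [-0.0112 -0.0192 -0.0629] hi [ 0.0123  0.0189 -0.0559]
-0.051 48 lo [-0.0133 -0.0196 -0.0547] hi [ 0.0123  0.0159 -0.0479]
-0.043 40 lo [-0.0122 -0.0195 -0.0466] hi [ 0.0123  0.0167 -0.0393]
-0.035 41 lo [-0.0119 -0.0196 -0.0387] hi [ 0.0131  0.0176 -0.0322]
-0.027 95 lo [-0.012  -0.0189 -0.0302] hi [ 0.0133  0.0183 -0.0233]
-0.019 19 lo [-0.0073 -0.0173 -0.0229] hi [ 0.0112  0.0047 -0.0155]
-0.011 11 lo [ 0.0058 -0.0156 -0.0148] hi [ 0.0108  0.0207 -0.0124]
min z [-0.0695 -0.0688 -0.0688 -0.0683 -0.0683 -0.068 ]
```

Emit:
send_rows --moves '[0,-0.1,-0.05,-3.5,0,0,0,0,-0.1,-0.05,-7,0,0,0,0,-0.1,-0.05,-9,0,0,0,0,-0.1,-0.05,-9.9,0,0,0,0,-0.1,-0.05,-9.9,0,0,0]'

```text
time: 8.98
position: [0.5003, -0.2082, 0.0738]
tool_rot: [-0.018, 1.0, 0.001, -0.001]
ft_force: [0.0, 0.7, -2.1]
grip_width: 0.0216
grip_force: 55.0
```

Emit:
send_rows --moves '[0,0,0,0,0,0,0,0,0,0,-0.3,0,0,0,0,0,0,-0.5,0,0,0,0,0,0,-0.5,0,0,0,0,0,0,-0.5,0,0,0]'

```text
time: 9.4
position: [0.5008, -0.2091, 0.0703]
tool_rot: [-0.018, 1.0, -0.0, 0.001]
ft_force: [0.1, 0.1, -2.6]
grip_width: 0.0215
grip_force: 55.0
```

Still hanging (no table reaction), so I lower a little more.

Emit:
send_rows --moves '[0,-0.05,0.05,-0.1,0,0,0,0,-0.05,0.05,-0.15,0,0,0,0,-0.05,0.05,-0.15,0,0,0]'

```text
time: 9.65
position: [0.5, -0.2084, 0.0684]
tool_rot: [-0.018, 1.0, -0.0, 0.0]
ft_force: [-0.9, 0.9, 1.6]
grip_width: 0.0214
grip_force: 55.0
```

Emit:
send_rows --moves '[0.35,0,0,0,0,0,0,0.45,0,0,0,0,0,0,0.6,0,0,0,0,0,0,0.65,0,0,0,0,0,0,0.7,0,0,0,0,0,0]' --grip_force 10

```text
time: 10.07
position: [0.5, -0.2085, 0.068]
tool_rot: [-0.018, 1.0, -0.0, 0.0]
ft_force: [0.5, 0.5, -0.3]
grip_width: 0.0474
grip_force: 0.0
```

Emit:
send_rows --moves '[0.7,0,0,0,0,0,0,0.7,0,0,1,0,0,0,0.7,0,0,3,0,0,0,0.7,0,0,6,0,0,0,0.7,0,0,10,0,0,0]'

```text
time: 10.48
position: [0.4983, -0.2073, 0.1676]
tool_rot: [-0.018, 1.0, 0.002, -0.002]
ft_force: [0.5, -0.4, -0.6]
grip_width: 0.0607
grip_force: 0.0
```

Emit:
send_rows --moves '[0.7,0,0,4,0,0,0,0.7,0,0,8,0,0,0,0.7,0,0,10,0,0,0,0.7,-3,-3,10,0,0,0,0.7,-5,-5,10,0,0,0]'

```text
time: 10.9
position: [0.4503, -0.2592, 0.2711]
tool_rot: [-0.019, 1.0, -0.002, 0.002]
ft_force: [0.3, 0.2, -0.3]
grip_width: 0.0611
grip_force: 0.0
```

```bash
python3 chk.py | tail -8; python3 - <<'E'
from h import *
im,W=cloud("scene");cv2.imwrite("pics/s4.png",im)
W=W.reshape(-1,3);P=W[np.hypot(W[:,0]-.499,W[:,1]+.207)<.032]
for lo,hi in((.005,.033),(.036,.047),(.095,.106)):
    Q=P[(P[:,2]>lo)&(P[:,2]<hi)]
    if len(Q)>8: print(lo,len(Q),[np.round(r,1) for r in cv2.minAreaRect((Q[:,:2]*1000).astype(np.float32))])
print(monitor.get_obs()["position"],monitor.get_obs()["time"])
E
```

```text
scene -1 head 475 mean [ 0.0648 -0.0758  0.1556] p2 [ 0.0411 -0.0894  0.1157] p95 [ 0.0851 -0.0528  0.1732]
scene -1 collar 51 mean [-0.0267 -0.0682  0.0729] p2 [-0.0542 -0.0828  0.0663] p95 [-0.0184 -0.0536  0.0815]
scene 1 head 404 mean [0.0647 0.0545 0.1353] p2 [0.0411 0.0399 0.1111] p95 [0.0867 0.084  0.1465]
scene 1 collar 41 mean [-0.0274  0.0603  0.0727] p2 [-0.0587  0.0445  0.0665] p95 [-0.0185  0.0713  0.0802]
top -1 head 599 mean [ 0.0579 -0.0659  0.1639] p2 [ 0.0378 -0.0876  0.1352] p95 [ 0.0792 -0.0451  0.172 ]
top -1 collar 76 mean [-0.0268 -0.0656  0.0731] p2 [-0.0562 -0.0827  0.0663] p95 [-0.0202 -0.0487  0.08  ]
top 1 head 755 mean [0.059  0.0628 0.1391] p2 [0.0377 0.0412 0.1138] p95 [0.0826 0.0861 0.145 ]
top 1 collar 75 mean [-0.0262  0.064   0.0734] p2 [-0.0553  0.0479  0.0663] p95 [-0.0201  0.0807  0.0795]
0.005 128 [array([ 504.9, -209.9]), array([44.4, 28.5]), np.float64(74.7)]
0.036 103 [array([ 499. , -208.8]), array([27.5, 40.5]), np.float64(2.7)]
0.095 78 [array([ 500.3, -209. ]), array([23.3, 21.4]), np.float64(87.1)]
[ 0.44887161 -0.2592779   0.26900072] 11.05
```

View pics/s4.png

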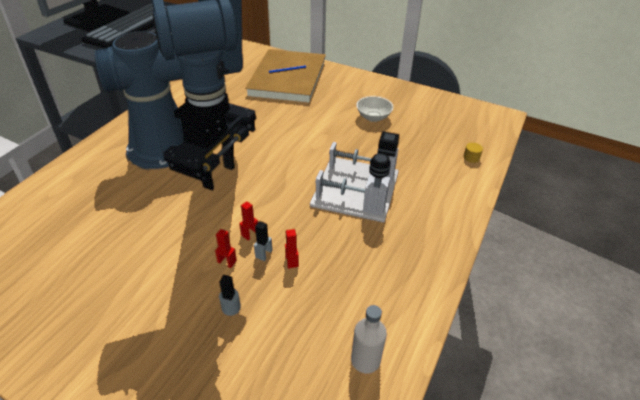

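The fork stands upright at (262,240), about 1 mm from its original spot. The round head at (379,167) is popped up and the square one at (389,144) is still locked. The arm is clear of everything, so I'm handing in.

```bash
python3 -c "
from rig import workorder
print(workorder.hand_in())"
```

```text
the job is handed in; nothing more can be done
None
```

The job is handed in at about 11 s of the 48 s: the round head stands popped up, the square head is still locked, and the fork is back upright within about 2 mm of where it stood; no verdict came back.

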